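# Move a disk array to the new enclosure, bay for bay

## Task

Move the four disk drives from the old grey enclosure into the black bays of the new one, each to the bay of the same number: in both enclosures bay 1 is the one next to the end block with the display and lamp, and the count runs away from it. Carry the drives over one at a time, each straight from its old bay to its own new bay and never into another, and lower each in without dropping it until it stands upright and fully down in its bay.

Things in the scene. Friction and masses are not known exactly. Their poses are not given: they have to be found in the camera images.
- drive_red: Disk drive in a carrier with a red handle (flush, top 14 mm). 24 mm thick (y), 76 wide (x), 110 tall (z), about 0.2 kg; origin: centre of its underside. Dark body, bright housing and white label on both faces; alike either way round. Grip across the 24 mm near the top. Starts upright in one of the old enclosure's bays; the colour only tells drives apart.
- drive_yellow: Disk drive in a carrier with a yellow handle (flush, top 14 mm). 24 mm thick (y), 76 wide (x), 110 tall (z), about 0.2 kg; origin: centre of its underside. Dark body, bright housing and white label on both faces; alike either way round. Grip across the 24 mm near the top. Starts upright in one of the old enclosure's bays; the colour only tells drives apart.
- drive_green: Disk drive in a carrier with a green handle (flush, top 14 mm). 24 mm thick (y), 76 wide (x), 110 tall (z), about 0.2 kg; origin: centre of its underside. Dark body, bright housing and white label on both faces; alike either way round. Grip across the 24 mm near the top. Starts upright in one of the old enclosure's bays; the colour only tells drives apart.
- drive_blue: Disk drive in a carrier with a blue handle (flush, top 14 mm). 24 mm thick (y), 76 wide (x), 110 tall (z), about 0.2 kg; origin: centre of its underside. Dark body, bright housing and white label on both faces; alike either way round. Grip across the 24 mm near the top. Starts upright in one of the old enclosure's bays; the colour only tells drives apart.
- old_enclosure: Old enclosure, fixed: light grey open tray 130 (x) by 342 mm (y), 50 high; origin: centre of underside, on the bench. Four grey bays like the black ones along its y: floors at z = 14 mm, centres x = 0, y = +96, +32, -32, -96. End block with dark display and red lamp at the +y end (56 mm high), so bay 1 is at y = +96, bay 4 at y = -96; block with fan grilles at -y.
- bay_a: Black white-rimmed bay of the new enclosure (dark tray, sized as the old, fixed), at the +y end of its row of four, 64 mm apart along y. Origin: centre of the bay floor, 14 mm above the bench, where the underside centre of a seated drive rests. Collar 38 (y) by 92 mm (x) inside, so about 7 mm play all round; flared white lips up to z = 44 mm. No latch.
- bay_b: Black white-rimmed bay of the new enclosure (dark tray, sized as the old, fixed), second from +y of its row of four, 64 mm apart along y. Origin: centre of the bay floor, 14 mm above the bench, where the underside centre of a seated drive rests. Collar 38 (y) by 92 mm (x) inside, so about 7 mm play all round; flared white lips up to z = 44 mm. No latch.
- bay_c: Black white-rimmed bay of the new enclosure (dark tray, sized as the old, fixed), third from +y of its row of four, 64 mm apart along y. Origin: centre of the bay floor, 14 mm above the bench, where the underside centre of a seated drive rests. Collar 38 (y) by 92 mm (x) inside, so about 7 mm play all round; flared white lips up to z = 44 mm. No latch.
- bay_d: Black white-rimmed bay of the new enclosure (dark tray, sized as the old, fixed), at the -y end of its row of four, 64 mm apart along y. Origin: centre of the bay floor, 14 mm above the bench, where the underside centre of a seated drive rests. Collar 38 (y) by 92 mm (x) inside, so about 7 mm play all round; flared white lips up to z = 44 mm. No latch.
- new_panel: End block of the new enclosure: white, 120 (x) by 36 mm (y), 56 high, lit blue display, button and green lamp on top; origin on the bench under its centre. At one end or the other of the row of black bays, 52 mm from the nearest bay's centre: that is bay 1 (bay_a or bay_d) and the count runs away from it. A metal block with fan grilles is at the other end.

How it is judged:
By the outcome, as a careful person would: the job done as asked, in the order asked, and still so for the second after the job is handed in, with the robot touching nothing.
It also fails if it takes over 128 s, if anything falls off the work surface, if the arm or the gripper's body presses on something with over 40 N, if the wrist force passes 120 N, or if a joint passes its speed limit or range.

## Robot

A 7-joint arm with a two-finger parallel gripper is mounted at the origin on the work surface. World frame = base frame: x ahead of the robot, y to its left, z up, the work surface at z = 0. Lengths are in m, angles in rad, forces in N, time in s.
With the tool pointing down it reaches from about 0.375 to 0.925 m from the base axis. Payload 3.1 kg.
Tool frame: the origin (TCP) lies at the very end of the fingers, on their centre line; the grasp point (between the pads) lies pinch_z behind it (pinch_z is the distance from the TCP to the grasp point, in m); z points along the fingers, y is the line along which they close (so a half turn about z gives the same grasp; the last joint's range is limited). The gripper opens to 85 mm and grips with 20 to 120 N. Pads are 22 mm wide; open, the fingers measure 114 mm over their backs; the gripper's body (76 mm by 85 mm) begins 54 mm behind the grasp point. The pads swing forward as they close: fully open they stand 13 mm farther back than shut.
Start: joints at [1.196, 0.383, 0.044, 1.598, -0.018, 1.161, -0.05], TCP at [0.178, -0.625, 0.231] pointing down, gripper open.
Joint ranges: [-2.61, 2.61], [-0.41, 2.15], [-1.48, 1.57], [0, 2.5], [-1.57, 4.71], [0.05, 1.97], [-2.85, 2.85]. Speed limits (rad/s): [2.79, 2.79, 3.14, 3.14, 3.14, 3.14, 3.14].

## Interface

Orientations are given as [roll, pitch, yaw] about the fixed x, y, z axes, in that order (R = Rz(yaw) Ry(pitch) Rx(roll)).
In Python, from workcell import sense, get_image, hand_in, recognise, mark_of, pinch_z gives the robot as it stands.
- The arm moves only by the shell command python3 -m jog 'ROWS' [OPENING]. ROWS is JSON, a list of rows, each a list of 4 numbers: the shift along the tool's x, y, z in cm, then the turn about the tool's z in rad. A call has exactly 5 rows; each row shifts and turns the commanded pose from where the row before left it, along the tool's axes as they then stand; what a row does not reach is not made up. A row lasts 1/12 s, in which the tool goes at most 41.7 mm and 7.16 degrees, less where a joint would pass 70% of its speed; a pose out of reach is approached as far as the arm can. A call with a gripper value outside its range is refused whole. OPENING is the opening, from 0 (shut) to 1 (fully open), set as the call begins (- or left out, the last holds). The fingers move at their own pace and stop on an object; the grip force is fixed at half the most. Time passes only in rows, so rows that do not move let the fingers close, or fill a call up. It gives the time, the measured TCP pose, the force, the opening and the grip force at its end, in the units of the state.
- sense(): the state, without advancing time (a new reading comes with each control period).
- get_image(name): name is "side" or "top" or "wrist"; returns a dict with "pixels" (420x560x3 uint8, red, green, blue), "intrinsics" (3x3 intrinsics, pixels), "D" ([k1, k2, p1, p2, k3] as OpenCV has them; the pictures are not rectified), "T" (4x4, takes a point from camera to world coordinates); the wrist camera has in their place "hand_eye" (4x4, takes a point from camera to tool coordinates, whose origin is the TCP and whose axes are the flange's). Camera axes: x right, y up, looking along -z (the intrinsics and any distortion apply to the point x, -y, -z); pixel columns grow to the right and rows downward; lengths in m; the calibration is good to about 2 mm. A picture is of the moment at which its call begins: read the wrist's pose just before it. There is no depth.
- hand_in(): hands the job in; it is judged then, once.
Trained networks look in the newest picture that a camera, given by its name, has taken for a name from the list of things; names that differ only in an ending like _2 or _b are one class to them, and where a whole thing is asked for, a point or a joint stands for the part that bears it (a point fixed in the world has none). Each returns a list of dicts, best first, with "confidence" (0 to 1); they miss things now and then, are a little off and sometimes report something else, mostly with a low value. They report only what shows in the picture. A call takes as long as a camera call.
- recognise(label, camera): "box" ([left, top, width, height] in pixels, round what is visible of it).
- mark_of(label, camera): "location" ([column, row] in pixels: a listed point, or the origin of a listed thing).
The state is a dict: "time_s": time; "q": joint angles; "qd": joint speeds; "tau": joint torques, N m; "tool_pos": TCP position; "ee_rot": TCP orientation; "ft_force": force on the tool from outside, world axes, zero at the start; "moment": the same for the moment, N m; "width": opening from 0.0 (shut) to 1.0 (fully open); "gripper_force": force on a finger pad.
Only numpy, scipy, OpenCV 4.12 (cv2) and the standard library are available. Lean on these libraries where they do the work, as an engineer would, in place of code of your own. Each camera call takes 0.05 s, during which the arm holds its last target. There are 200 camera calls.

## Working session

There is one attempt and no reset: what is moved stays moved. The work goes in short steps, Python scripts to look and compute and a shell command to move; the robot and the scene stay as the last step left them, time stands still between calls to the robot, and variables do not carry over. Pictures are saved under pics/ and viewed, at most 14 in all, crops included, and the job is handed in when it is done.

```bash
mkdir -p pics
python3 - <<'E'
from workcell import *
import cv2
print(pinch_z); s=sense(); print(s['time_s'],s['tool_pos'],s['ee_rot'],s['width'])
for c in ['top','side']:
    im=get_image(c); cv2.imwrite(f'pics/{c}0.png',im['pixels'][:,:,::-1]); print(c,im['intrinsics'],im['D'],im['T'])
    for n in ['drive_red','drive_yellow','drive_green','drive_blue','old_enclosure','bay_a','new_panel']:
        print(n,[(([round(v) for v in d['location']]),round(d['confidence'],2)) for d in mark_of(n,c)])
E
```

```text
0.0187
0.0 [ 0.17737006 -0.62433078  0.22984656] [-3.13890079e+00  1.58697898e-04  2.76907189e-01] 0.9982090761873879
top [[471.72183212   0.         280.79613299]
 [  0.         471.72183212 209.20024477]
 [  0.           0.           1.        ]] [0.02236782 0.         0.         0.         0.        ] [[-0.09551944  0.97375488 -0.20658526  0.34527761]
 [-0.99541645 -0.09441956  0.01520011  0.0183343 ]
 [-0.0047045   0.20709027  0.97831053  1.09062979]
 [ 0.          0.          0.          1.        ]]
drive_red [([225, 216], 0.85)]
drive_yellow [([196, 212], 0.84)]
drive_green [([359, 219], 0.64), ([146, 211], 0.57)]
drive_blue [([167, 205], 0.76)]
old_enclosure [([185, 211], 0.76)]
bay_a [([385, 210], 0.82), ([408, 201], 0.82), ([332, 225], 0.73), ([358, 219], 0.55)]
new_panel [([429, 199], 0.69)]
side [[516.29070614   0.         285.06179   ]
 [  0.         516.29070614 206.60295816]
 [  0.           0.           1.        ]] [0.00075017 0.         0.         0.         0.        ] [[-0.99666183  0.02546775 -0.07756672  0.47024672]
 [-0.07881607 -0.54790535  0.83281916  0.95512871]
 [-0.02128918  0.83615257  0.54808362  0.65822604]
 [ 0.          0.          0.          1.        ]]
drive_red [([271, 248], 0.68)]
drive_yellow [([258, 271], 0.56)]
drive_green [([244, 312], 0.62)]
drive_blue [([255, 288], 0.92)]
old_enclosure [([260, 284], 0.83)]
bay_a [([292, 152], 0.9), ([299, 175], 0.82), ([295, 164], 0.78), ([305, 186], 0.59), ([261, 270], 0.32)]
new_panel []
```

View pics/top0.png

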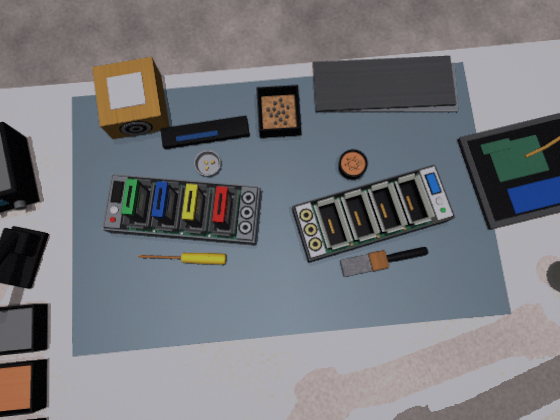

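View pics/side0.png

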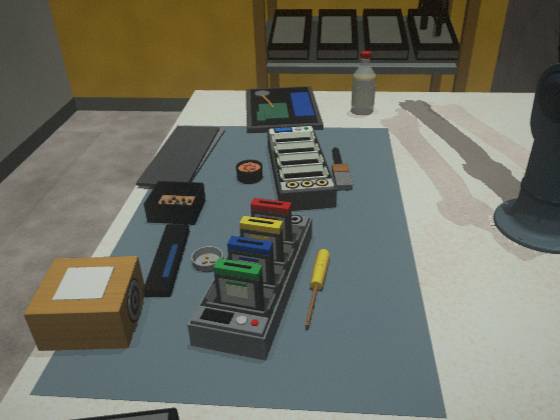

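The top view shows the old row from its display end (px 117,195): green, blue, yellow, red. The new panel is at the right end (px 433,183), so bay 1 = bay_d. That gives green→d, blue→c, yellow→b and red→a (next to the fans).

```bash
cat > h.py <<'E'
from workcell import *
import cv2, numpy as np
def cam(name):
    s=sense(); im=get_image(name)
    if name=='wrist':
        from scipy.spatial.transform import Rotation as R
        T=np.eye(4); T[:3,:3]=R.from_euler('xyz',s['ee_rot']).as_matrix(); T[:3,3]=s['tool_pos']
        im['T']=T@im['hand_eye']
    return im
def ray(im,px,z):
    u=cv2.undistortPoints(np.array(px,float).reshape(-1,1,2),np.array(im['intrinsics']),np.array(im['D']))[:,0]
    d=np.c_[u[:,0],-u[:,1],-np.ones(len(u))]@im['T'][:3,:3].T; o=im['T'][:3,3]
    return o+d*((z-o[2])/d[:,2])[:,None]
HUE={'red':[(0,8),(172,180)],'yellow':[(24,34)],'green':[(50,80)],'blue':[(108,125)]}
def mask(im,c):
    h=cv2.cvtColor(im['pixels'],cv2.COLOR_RGB2HSV); m=0
    for a,b in HUE[c]: m=m|cv2.inRange(h,(a,130,60),(b,255,255))
    return m
def handle(im,c,near):
    n,l,st,ce=cv2.connectedComponentsWithStats(mask(im,c))
    k=[i for i in range(1,n) if st[i,4]>60 and np.hypot(*(ce[i]-near))<45]
    if not k: return None
    k=max(k,key=lambda i:st[i,4]); cs,_=cv2.findContours((l==k).astype('uint8'),0,2)
    return ce[k],cv2.minAreaRect(cs[0]),st[k,4]
E
python3 - <<'E'
from h import *
np.set_printoptions(precision=4,suppress=True)
for c in ['top','side']:
    im=cam(c)
    b=[d['location'] for d in mark_of('bay_a',c) if d['confidence']>.5]
    P=ray(im,b,.014); P=P[np.argsort(-P[:,1])]; print(c,'bays\n',P[:,:2],np.linalg.norm(np.diff(P[:,:2],axis=0),axis=1))
    k=np.polyfit(P[:,1],P[:,0],1); print('yaw',-np.arctan(k[0]))
    pn=mark_of('new_panel',c); print('panel',[ray(im,d['location'],0)[0,:2] for d in pn[:1]])
    o=mark_of('old_enclosure',c); print('old',ray(im,o[0]['location'],0)[0,:2])
    Q=[]
    for n in ['green','blue','yellow','red']:
        d=[d for d in mark_of('drive_'+n,c) if d['confidence']>.5]
        for e in d: print(n,ray(im,e['location'],.014)[0,:2])
E
```

```text
top bays
 [[ 0.5228 -0.115 ]
 [ 0.5327 -0.1766]
 [ 0.5488 -0.2412]
 [ 0.5629 -0.2967]] [0.0624 0.0666 0.0573]
yaw 0.21963964022385454
panel [array([ 0.5653, -0.3504])]
old [0.595  0.2217]
green [0.6    0.3137]
blue [0.5987 0.2611]
yellow [0.5839 0.1969]
yellow [ 0.5497 -0.242 ]
red [0.5764 0.1265]
side bays
 [[ 0.534  -0.1232]
 [ 0.5372 -0.1716]
 [ 0.5438 -0.228 ]
 [ 0.5675 -0.3184]] [0.0485 0.0568 0.0935]
yaw 0.17209665972142787
panel [array([0.6177, 0.2943])]
old [0.5906 0.2266]
green [0.6109 0.3072]
blue [0.5991 0.2579]
yellow [0.5897 0.2044]
red [0.5937 0.1985]
```

```bash
python3 -m jog '[[2.75,-1.8,-1.1,0],[2.75,-1.8,-1.1,0],[2.75,-1.8,-1.1,0],[2.75,-1.8,-1.1,0],[2.75,-1.8,-1.1,0]]' 0.6
python3 -m jog '[[2.75,-1.8,-1.1,0],[2.75,-1.8,-1.1,0],[2.75,-1.8,-1.1,0],[2.75,-1.8,-1.1,0],[2.75,-1.8,-1.1,0]]'
python3 -m jog '[[2.75,-1.8,-1.1,0],[2.75,-1.8,-1.1,0],[2.75,-1.8,-1.1,0.06],[0,0,0,0],[0,0,0,0]]'
python3 - <<'E'
from h import *
im=cam('wrist'); print(im['intrinsics'],im['D'],im['T'],im['hand_eye']); cv2.imwrite('pics/w1.png',im['pixels'][:,:,::-1])
print(ray(im,[[280,210]],.014))
for n in ['bay_a','new_panel']:
    for d in mark_of(n,'wrist'): print(n,d, ray(im,d['location'],.014 if n=='bay_a' else 0))
E
```

```text
time_s: 2.02
tool_pos: [0.2861, -0.4999, 0.2869]
ee_rot: [3.141, -0.0, 0.277]
ft_force: [0.5, -0.6, -0.1]
width: 0.598
gripper_force: 0.0
time_s: 2.43
tool_pos: [0.3938, -0.3756, 0.3421]
ee_rot: [3.141, -0.0, 0.277]
ft_force: [0.7, 0.1, -0.4]
width: 0.601
gripper_force: 0.0
time_s: 2.85
tool_pos: [0.46, -0.2998, 0.3755]
ee_rot: [3.14, -0.002, 0.224]
ft_force: [-1.1, -0.4, -0.7]
width: 0.596
gripper_force: 0.0
[[345.58058308   0.         281.53806598]
 [  0.         345.58058308 207.3067768 ]
 [  0.           0.           1.        ]] [-0.04420794  0.          0.          0.          0.        ] [[ 0.22127203  0.92976193  0.29424724  0.53467861]
 [-0.97520961  0.21027437  0.06892678 -0.28191103]
 [ 0.00221284 -0.3022043   0.95324061  0.51849973]
 [ 0.          0.          0.          1.        ]] [[-4.32933744e-04  9.52579977e-01  3.04288022e-01  7.70939971e-02]
 [ 9.99999489e-01  6.90246491e-04 -7.38055553e-04 -6.68721440e-04]
 [-9.13090680e-04  3.04287547e-01 -9.52579789e-01 -1.42811302e-01]
 [ 0.00000000e+00  0.00000000e+00  0.00000000e+00  1.00000000e+00]]
[[ 0.37419818 -0.31704695  0.014     ]]
bay_a {'location': [202.2, 79.3], 'confidence': 0.88} [[ 0.53556606 -0.17055033  0.014     ]]
bay_a {'location': [296.1, 83.5], 'confidence': 0.85} [[ 0.55851312 -0.29829323  0.014     ]]
bay_a {'location': [252.4, 79.2], 'confidence': 0.76} [[ 0.55071131 -0.23824034  0.014     ]]
bay_a {'location': [160.8, 80.2], 'confidence': 0.74} [[ 0.52216007 -0.11442522  0.014     ]]
new_panel {'location': [330.0, 84.3], 'confidence': 0.91} [[ 0.56893543 -0.34603753  0.        ]]
```

View pics/w1.png

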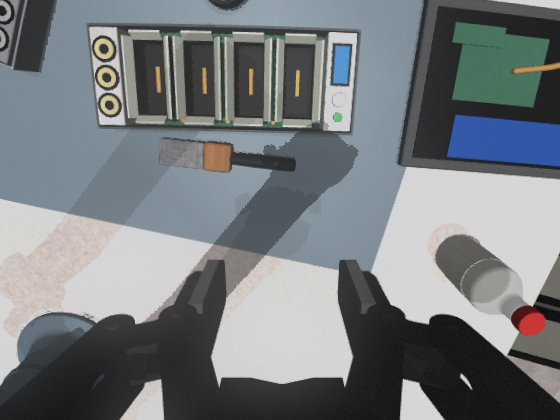

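```bash
python3 -m jog '[[1.2,-3.85,0,0],[1.2,-3.85,0,0],[1.2,-3.85,0,0],[1.2,-3.85,0,0],[1.2,-3.85,0,0]]' >/dev/null
python3 -m jog '[[1.2,-3.85,0,0],[1.2,-3.85,0,0],[1.2,-3.85,0,0],[1.2,-3.85,0,0],[1.2,-3.85,0,0]]' >/dev/null
python3 -m jog '[[1.2,-3.85,0,0.115],[1.2,-3.85,0,0.115],[1.2,-3.0,0,0.115],[0,0,0,0],[0,0,0,0]]'
python3 - <<'E'
from h import *
im=cam('wrist'); cv2.imwrite('pics/w2.png',im['pixels'][:,:,::-1])
print(ray(im,[[280,100]],.014))
for n in ['green','blue','yellow','red']:
    for d in mark_of('drive_'+n,'wrist'): 
      print(n,d, ray(im,d['location'],.014)[0,:2])
      h=handle(im,n,d['location']); 
      if h: print('  ',h, ray(im,[h[0]],.117)[0,:2])
for d in mark_of('old_enclosure','wrist'): print(d,ray(im,d['location'],0)[0,:2])
E
```

```text
time_s: 4.25
tool_pos: [0.5133, 0.1997, 0.3733]
ee_rot: [3.141, 0.002, -0.097]
ft_force: [-0.8, -0.3, -0.8]
width: 0.597
gripper_force: 0.0
[[0.58606244 0.19460689 0.014     ]]
green {'location': [193.7, 98.0], 'confidence': 0.96} [0.60086112 0.31403114]
blue {'location': [236.0, 93.1], 'confidence': 0.86} [0.60127852 0.25438977]
   (array([223.30935808,  94.58700696]), ((223.48165893554688, 95.10549926757812), (22.232219696044922, 71.96696472167969), 1.7357045412063599), np.int32(1293)) [0.59887856 0.25586909]
yellow {'location': [282.3, 102.3], 'confidence': 0.59} [0.58267505 0.1917177 ]
   (array([278.38513514, 126.93918919]), ((279.5465087890625, 124.80310821533203), (20.354814529418945, 22.416902542114258), 3.814074993133545), np.int32(296)) [0.55793594 0.19889738]
red {'location': [328.8, 104.9], 'confidence': 0.62} [0.57296688 0.1272852 ]
   (array([339.41584906, 105.00679245]), ((339.4923400878906, 105.56153869628906), (22.450286865234375, 71.69207000732422), 7.125016689300537), np.int32(1325)) [0.57529043 0.12890712]
{'location': [259.6, 99.0], 'confidence': 0.76} [0.59018405 0.22357095]
```

View pics/w2.png

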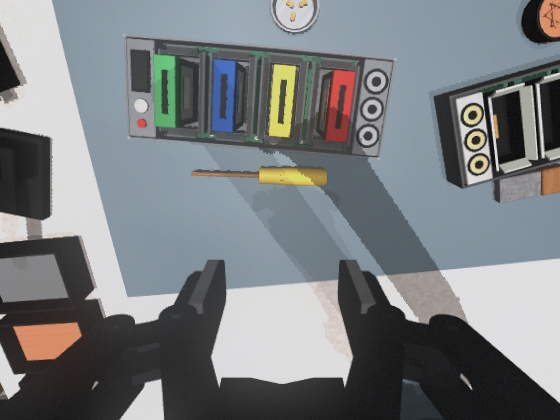

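Run:
```python
from h import *
im=cam('wrist')
hsv=cv2.cvtColor(im['pixels'],cv2.COLOR_RGB2HSV)
for n,(u,v) in dict(green=(159,92),blue=(217,90),yellow=(275,95),red=(347,105)).items():
    h0=int(hsv[v,u,0]); dh=np.abs((hsv[:,:,0].astype(int)-h0+90)%180-90)
    m=((dh<9)&(hsv[:,:,1]>120)&(hsv[:,:,2]>70)).astype('uint8')
    m=cv2.morphologyEx(m,cv2.MORPH_CLOSE,np.ones((3,3)))
    N,l,st,_=cv2.connectedComponentsWithStats(m); k=l[v,u]
    cs,_=cv2.findContours((l==k).astype('uint8'),0,2); r=cv2.minAreaRect(max(cs,key=cv2.contourArea))
    P=ray(im,cv2.boxPoints(r),.124)[:,:2]; e=np.diff(P,axis=0); L=np.linalg.norm(e,axis=1); e=e[L.argmax()]
    print(n,hsv[v,u],st[k],P.mean(0).round(4),L.round(4),'yaw',round(np.arctan(e[1]/e[0]),3))
A=ray(im,[[126,37],[395,59],[381,157],[129,137]],.05)[:,:2]; print(A,A.mean(0),np.linalg.norm(np.diff(A,axis=0),axis=1))
```

```text
green [ 67  82 103] [     0      0    560    420 234972] [0.404  0.2105] [0.5846 0.5991 0.8849] yaw 1.466
blue [110 142 142] [ 209   61   24   73 1335] [0.5969 0.255 ] [0.0756 0.0236 0.0755] yaw -0.186
yellow [ 30 127 218] [ 266   66   27   73 1315] [0.5852 0.1924] [0.0755 0.0237 0.0756] yaw -0.17
red [  1 163 196] [ 321   71   31   72 1389] [0.5742 0.1316] [0.0758 0.0268 0.0761] yaw -0.179
[[0.68384396 0.37415865]
 [0.62275411 0.0413722 ]
 [0.4995132  0.0620038 ]
 [0.56195233 0.39796533]] [0.5920159 0.218875 ] [0.33834714 0.12495593 0.3417145 ]
```

```bash
cat >> h.py <<'E'
def go(x,y,z,yaw,s=None):
    "tool-axis shift in cm (translate first, then turn)"
    from scipy.spatial.transform import Rotation as R
    s=s or sense(); r=R.from_euler('xyz',s['ee_rot']); d=r.inv().apply(np.array([x,y,z])-s['tool_pos'])*100
    print('shift cm',d.round(2),'turn',round(s['ee_rot'][2]-yaw,3),'rows',round(np.linalg.norm(d)/4.1,1))
E
python3 - <<'E'
from h import *
go(.6086,.3177,.20,-.178)
T=np.array([[ 0.22127203,0.92976193,0.29424724,0.53467861],[-0.97520961,0.21027437,0.06892678,-0.28191103],[0.00221284,-0.3022043,0.95324061,0.51849973],[0,0,0,1]])
im=dict(cam('wrist'),T=T)
A=ray(im,[[89,24],[359,33],[353,133],[98,126]],.05)[:,:2]; print(A,A.mean(0),np.linalg.norm(np.diff(A,axis=0),axis=1))
G=ray(im,[[158,80],[204.5,81],[251,82],[297,83]],.014)[:,:2]; print(G,np.linalg.norm(np.diff(G,axis=0),axis=1),G.mean(0),-np.arctan(np.polyfit(G[:,1],G[:,0],1)[0]))
I=cv2.imread('pics/w1.png'); cv2.imwrite('pics/w1c.png',cv2.resize(I[10:145,80:370],None,fx=2.7,fy=2.7,interpolation=2))
E
```

```text
shift cm [  8.22 -12.94  17.42] turn 0.076 rows 5.7
[[ 0.57074577 -0.02887157]
 [ 0.63266577 -0.35935522]
 [ 0.51277499 -0.38591692]
 [ 0.44732038 -0.05038839]] [ 0.54087673 -0.20613303] [0.33623434 0.1227979  0.34185333]
[[ 0.52159874 -0.11056288]
 [ 0.5340434  -0.17402635]
 [ 0.54668835 -0.23708432]
 [ 0.55943043 -0.29935326]] [0.06467212 0.06431331 0.06355928] [ 0.54044023 -0.2052567 ] 0.19777609053073844
```

View pics/w1c.png

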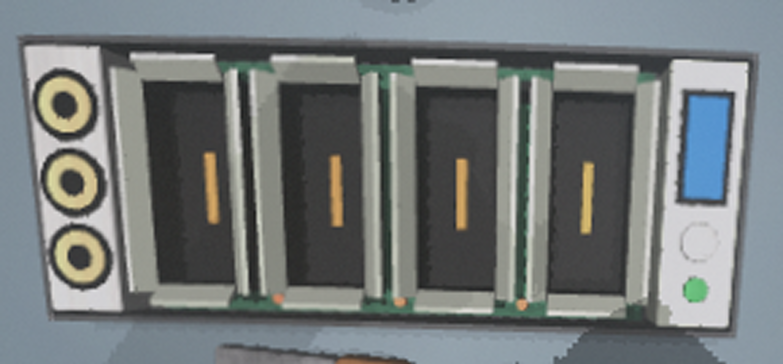

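```bash
python3 -m jog '[[1.65,-2.6,2,0],[1.65,-2.6,2,0],[1.65,-2.6,2,0],[1.65,-2.6,2,0],[1.62,-2.54,2,0.076]]' 0.55 >/dev/null
python3 -m jog '[[0,0,2.5,0],[0,0,2.5,0],[0,0,0,0],[0,0,0,0],[0,0,0,0]]'
python3 - <<'E'
from h import *
go(.6086,.3177,.20,-.178)
im=cam('wrist'); cv2.imwrite('pics/w3.png',im['pixels'][:,:,::-1])
E
```

```text
time_s: 5.48
tool_pos: [0.6089, 0.3197, 0.2259]
ee_rot: [-3.141, -0.002, -0.177]
ft_force: [0.1, 1.0, 0.3]
width: 0.551
gripper_force: 0.0
shift cm [0.   0.2  2.59] turn 0.001 rows 0.6
```

View pics/w3.png

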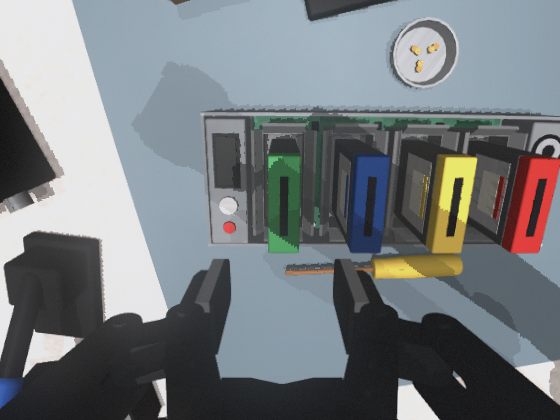

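```bash
cat >> h.py <<'E'
def top(im,u,v,z=.124):
    hsv=cv2.cvtColor(im['pixels'],cv2.COLOR_RGB2HSV); h0=int(hsv[v,u,0])
    dh=np.abs((hsv[:,:,0].astype(int)-h0+90)%180-90)
    m=((dh<9)&(hsv[:,:,1]>110)&(hsv[:,:,2]>60)).astype('uint8')
    m=cv2.morphologyEx(m,cv2.MORPH_CLOSE,np.ones((3,3)))
    N,l,st,_=cv2.connectedComponentsWithStats(m); k=l[v,u]
    cs,_=cv2.findContours((l==k).astype('uint8'),0,2); r=cv2.minAreaRect(max(cs,key=cv2.contourArea))
    P=ray(im,cv2.boxPoints(r),z)[:,:2]; e=np.diff(P,axis=0); L=np.linalg.norm(e,axis=1); e=e[L.argmax()]
    print(hsv[v,u],P.mean(0).round(4),L.round(4),'yaw',round(np.arctan(e[1]/e[0]),3))
E
python3 - <<'E'
from h import *
im=cam('wrist')
for p in [(273,200),(362,210),(440,210),(520,210)]: top(im,*p)
E
```

```text
[ 66 113 102] [0.616 0.317] [0.0221 0.0629 0.0238] yaw -0.161
[110 165 125] [0.5982 0.2562] [0.0773 0.026  0.0779] yaw -0.154
[ 22 158 184] [0.5785 0.2162] [0.1059 0.0676 0.1094] yaw -0.141
[  0 187 175] [0.5753 0.1333] [0.0787 0.0329 0.0806] yaw -0.148
```

```bash
python3 - <<'E'
from h import *
im=cam('wrist'); P=ray(im,[[268,153],[300,153],[298.5,252],[268.5,252]],.124)[:,:2]; print(P,P.mean(0))
E
python3 -m jog '[[0,0.2,3.4,0],[0,0,3.4,0],[0,0,3.4,0],[0,0,2.5,0],[0,0,1.1,0]]'
python3 -m jog '[[0,0,0,0],[0,0,0,0],[0,0,0,0],[0,0,0,0],[0,0,0,0]]' 0.1
python3 -m jog '[[0,0,0,0],[0,0,0,0],[0,0,0,0],[0,0,0,0],[0,0,0,0]]'
```

```text
[[0.64980369 0.32328639]
 [0.64579993 0.30082341]
 [0.56985198 0.31432391]
 [0.57394831 0.33735939]] [0.60985098 0.31894827]
time_s: 6.05
tool_pos: [0.6061, 0.3161, 0.0833]
ee_rot: [3.138, 0.003, -0.176]
ft_force: [0.1, -0.2, -0.4]
width: 0.552
gripper_force: 0.0
time_s: 6.47
tool_pos: [0.6086, 0.3186, 0.0881]
ee_rot: [-3.14, -0.002, -0.176]
ft_force: [0.5, -0.1, -2.2]
width: 0.275
gripper_force: 60.6
time_s: 6.88
tool_pos: [0.6084, 0.3185, 0.0877]
ee_rot: [-3.141, -0.002, -0.175]
ft_force: [-0.9, -1.1, 5.0]
width: 0.273
gripper_force: 61.8
```

```bash
python3 -m jog '[[0,0,-2,0],[0,0,-3.5,0],[0,0,-3.5,0],[0,0,-3.5,0],[0,0,-3,0]]'
python3 - <<'E'
from h import *
go(.5593,-.2994,.243,.198)
im=cam('wrist'); cv2.imwrite('pics/w4.png',im['pixels'][:,:,::-1])
E
```

```text
time_s: 7.3
tool_pos: [0.6073, 0.318, 0.2424]
ee_rot: [3.141, 0.0, -0.175]
ft_force: [0.7, 0.8, -2.3]
width: 0.274
gripper_force: 60.8
shift cm [ 6.040e+00  6.163e+01 -5.000e-02] turn -0.373 rows 15.1
```

View pics/w4.png

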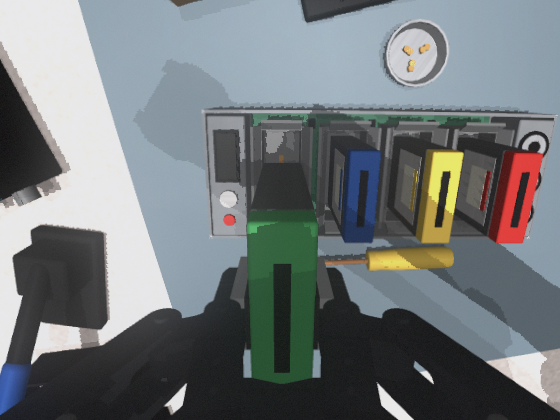

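```bash
python3 -m jog '[[0.38,3.85,0,0],[0.38,3.85,0,0],[0.38,3.85,0,0],[0.38,3.85,0,0],[0.38,3.85,0,0]]' >/dev/null
python3 -m jog '[[0.38,3.85,0,0],[0.38,3.85,0,0],[0.38,3.85,0,0],[0.38,3.85,0,0],[0.38,3.85,0,0]]' >/dev/null
python3 -m jog '[[0.38,3.85,0,0],[0.38,3.85,0,0],[0.38,3.85,0,0],[0.38,3.85,0,0],[0.38,3.85,0,0]]' 
python3 -m jog '[[0.38,3.85,0,-0.093],[0,0,0,-0.093],[0,0,0,-0.093],[0,0,0,-0.093],[0,0,0,0]]' 
python3 -m jog '[[0,0,0,0],[0,0,0,0],[0,0,0,0],[0,0,0,0],[0,0,0,0]]'
python3 - <<'E'
from h import *
go(.5593,-.2994,.10,.198)
im=cam('wrist'); cv2.imwrite('pics/w5.png',im['pixels'][:,:,::-1])
E
```

```text
time_s: 8.6
tool_pos: [0.5616, -0.2621, 0.2398]
ee_rot: [-3.141, 0.002, -0.175]
ft_force: [1.7, 0.3, -2.5]
width: 0.272
gripper_force: 60.9
time_s: 9.02
tool_pos: [0.559, -0.2991, 0.2394]
ee_rot: [-3.14, 0.002, 0.197]
ft_force: [-0.5, -0.6, -1.9]
width: 0.274
gripper_force: 60.9
time_s: 9.43
tool_pos: [0.56, -0.299, 0.2414]
ee_rot: [3.141, 0.0, 0.196]
ft_force: [0.7, -0.4, -2.3]
width: 0.274
gripper_force: 60.9
shift cm [-0.08  0.02 14.14] turn -0.002 rows 3.4
```

View pics/w5.png

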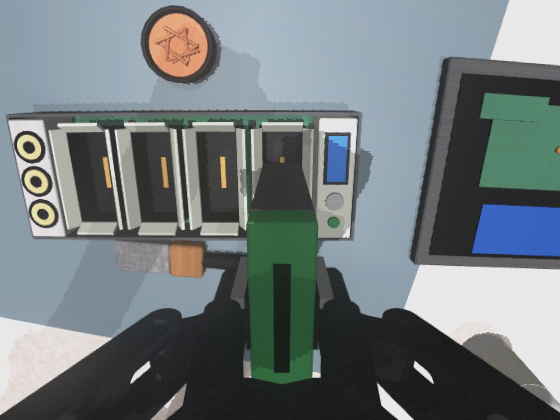

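Green hangs above bay_d. The floor strips of bays a–c are at (106,172), (165,172) and (223,172), with d's partly visible at column 282. Checking the bay fit from here.

```bash
python3 - <<'E'
from h import *
im=cam('wrist'); P=ray(im,[[107,172.5],[165,172.5],[223,172.5]],.014)[:,:2]; print(P,'expect a(.5215,-.1112) b(.5341,-.1739) c(.5467,-.2367)')
print('d by extrapolation',P[2]+(P[2]-P[0])/2)
E
python3 -m jog '[[-0.05,0,3.5,0],[0,0,3.5,0],[0,0,2,0],[0,0,0,0],[0,0,0,0]]'
```

```text
[[ 0.52166917 -0.11033661]
 [ 0.53400032 -0.17383498]
 [ 0.54625146 -0.23638591]] expect a(.5215,-.1112) b(.5341,-.1739) c(.5467,-.2367)
d by extrapolation [ 0.5585426  -0.29941057]
time_s: 9.95
tool_pos: [0.5584, -0.2989, 0.1501]
ee_rot: [-3.14, 0.003, 0.196]
ft_force: [1.0, -0.2, -1.1]
width: 0.272
gripper_force: 60.7
```

```bash
python3 -m jog '[[0,0,2,0],[0,0,1.5,0],[0,0,1,0],[0,0,0.6,0],[0,0,0.5,0]]'
python3 -m jog '[[0,0,0.2,0],[0,0,0.1,0],[0,0,0,0],[0,0,0,0],[0,0,0,0]]'
```

```text
time_s: 10.37
tool_pos: [0.5605, -0.2998, 0.0964]
ee_rot: [3.14, -0.002, 0.196]
ft_force: [0.2, -0.6, -2.0]
width: 0.273
gripper_force: 61.0
time_s: 10.78
tool_pos: [0.5599, -0.2995, 0.0931]
ee_rot: [3.141, -0.001, 0.196]
ft_force: [0.3, 0.2, -2.1]
width: 0.274
gripper_force: 61.0
```

```bash
python3 -m jog '[[0,0,0.1,0],[0,0,0.1,0],[0,0,0.1,0],[0,0,0,0],[0,0,0,0]]'
python3 -m jog '[[0,0,0.1,0],[0,0,0,0],[0,0,0,0],[0,0,0,0],[0,0,0,0]]'
```

```text
time_s: 11.2
tool_pos: [0.5593, -0.2993, 0.0892]
ee_rot: [3.142, 0.0, 0.197]
ft_force: [-0.6, 0.0, -2.3]
width: 0.271
gripper_force: 61.0
time_s: 11.62
tool_pos: [0.5595, -0.2993, 0.0884]
ee_rot: [3.141, 0.0, 0.196]
ft_force: [-0.3, -0.2, -2.3]
width: 0.274
gripper_force: 61.0
```

```bash
python3 -m jog '[[0,0,0.05,0],[0,0,0.05,0],[0,0,0,0],[0,0,0,0],[0,0,0,0]]'
python3 -m jog '[[0,0,0.05,0],[0,0,0,0],[0,0,0,0],[0,0,0,0],[0,0,0,0]]'
```

```text
time_s: 12.03
tool_pos: [0.5596, -0.2994, 0.0877]
ee_rot: [3.141, -0.0, 0.197]
ft_force: [-0.4, 0.5, 0.5]
width: 0.275
gripper_force: 61.3
time_s: 12.45
tool_pos: [0.5596, -0.2994, 0.0877]
ee_rot: [3.141, 0.0, 0.196]
ft_force: [-2.4, 1.0, 5.7]
width: 0.273
gripper_force: 61.9
```

```bash
python3 -m jog '[[0,0,0,0],[0,0,0,0],[0,0,0,0],[0,0,0,0],[0,0,-0.5,0]]' 0.55
python3 -m jog '[[0,0,-3,0],[0,0,-4,0],[0,0,-4,0],[0,0,-3.5,0],[0,0,0,0]]'
python3 - <<'E'
from h import *
im=cam('wrist'); cv2.imwrite('pics/w6.png',im['pixels'][:,:,::-1])
go(.5973,.2552,.235,-.178)
E
```

```text
time_s: 12.87
tool_pos: [0.5585, -0.2989, 0.0906]
ee_rot: [-3.14, 0.002, 0.197]
ft_force: [-0.7, -0.2, -0.8]
width: 0.548
gripper_force: 0.0
time_s: 13.28
tool_pos: [0.5651, -0.301, 0.2473]
ee_rot: [3.131, -0.014, 0.197]
ft_force: [1.0, -0.3, 1.0]
width: 0.554
gripper_force: 0.0
shift cm [ 14.18 -53.83   0.56] turn 0.375 rows 13.6
```

View pics/w6.png

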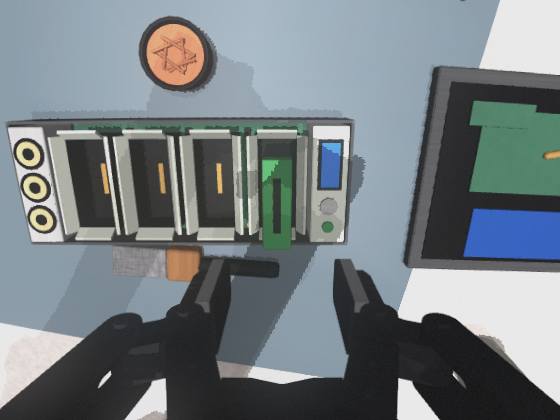

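Green stands upright in bay_d (px 277,205). Next is blue.

```bash
python3 -m jog '[[1.04,-3.83,0,0],[1.04,-3.83,0,0],[1.04,-3.83,0,0],[1.04,-3.83,0,0],[1.04,-3.83,0,0]]' >/dev/null
python3 -m jog '[[1.04,-3.83,0,0],[1.04,-3.83,0,0],[1.04,-3.83,0,0],[1.04,-3.83,0,0],[1.04,-3.83,0,0]]' >/dev/null
python3 -m jog '[[1.04,-3.83,0,0],[1.04,-3.83,0,0],[1.04,-3.83,0,0],[1.04,-3.83,0,0.094],[0,0,0,0.094]]' >/dev/null
python3 -m jog '[[0,0,0,0.094],[0,0,0,0.094],[0,0,0,0],[0,0,0,0],[0,0,0,0]]'
python3 - <<'E'
from h import *
go(.5973,.2552,.088,-.178)
im=cam('wrist'); cv2.imwrite('pics/w7.png',im['pixels'][:,:,::-1])
hsv=cv2.cvtColor(im['pixels'],cv2.COLOR_RGB2HSV)
m=cv2.inRange(hsv,(105,120,60),(120,255,255)); N,l,st,ce=cv2.connectedComponentsWithStats(m); print(st[1:][st[1:,4]>300],ce[1:][st[1:,4]>300])
E
```

```text
time_s: 15.0
tool_pos: [0.5973, 0.2545, 0.236]
ee_rot: [3.141, 0.001, -0.178]
ft_force: [0.7, 0.8, -1.3]
width: 0.545
gripper_force: 0.0
shift cm [ 0.   -0.08 14.8 ] turn 0.0 rows 3.6
[[ 265  152   32   95 2386]] [[280.22590109 197.52430847]]
```

View pics/w7.png

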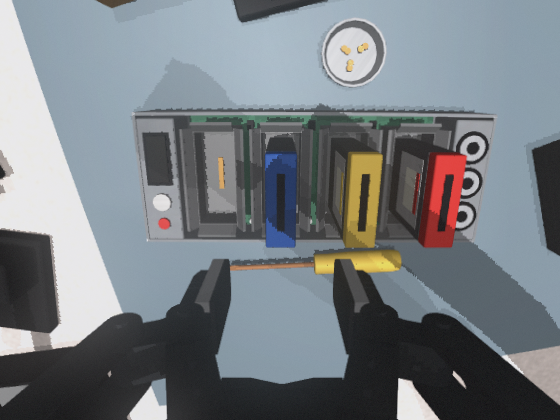

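Blue is centred between the fingers (px 281,199). I'll descend and grip it.

```bash
python3 - <<'E'
from h import *
im=cam('wrist')
for p in [(272,200),(352,200),(430,200)]: top(im,*p)
E
python3 -m jog '[[0,-0.05,3.4,0],[0,0,3.4,0],[0,0,3.4,0],[0,0,2.8,0],[0,0,1.8,0]]'
python3 -m jog '[[0,0,0,0],[0,0,0,0],[0,0,0,0],[0,0,0,0],[0,0,0,0]]' 0.1
python3 -m jog '[[0,0,0,0],[0,0,0,0],[0,0,0,0],[0,0,0,0],[0,0,0,0]]'
```

```text
[112 141 101] [0.5977 0.2553] [0.0229 0.0764 0.025 ] yaw -0.166
[ 23 152 189] [0.5863 0.1931] [0.0776 0.0259 0.0781] yaw -0.153
[  1 184 166] [0.5754 0.1317] [0.078  0.029  0.0792] yaw -0.155
time_s: 15.52
tool_pos: [0.5957, 0.2538, 0.0849]
ee_rot: [3.138, 0.004, -0.179]
ft_force: [-0.6, -1.1, -0.0]
width: 0.548
gripper_force: 0.0
time_s: 15.93
tool_pos: [0.5987, 0.2561, 0.0906]
ee_rot: [-3.14, -0.002, -0.179]
ft_force: [0.6, -0.6, -1.3]
width: 0.278
gripper_force: 60.9
time_s: 16.35
tool_pos: [0.5977, 0.2554, 0.0888]
ee_rot: [3.141, -0.0, -0.179]
ft_force: [-0.0, -1.0, -1.3]
width: 0.273
gripper_force: 60.9
```

```bash
python3 -m jog '[[0,0,-2,0],[0,0,-3.5,0],[0,0,-3.5,0],[0,0,-3.5,0],[0,0,-2.8,0]]' >/dev/null
python3 -m jog '[[0.28,3.79,0,0],[0.28,3.79,0,0],[0.28,3.79,0,0],[0.28,3.79,0,0],[0.28,3.79,0,0]]' >/dev/null
python3 -m jog '[[0.28,3.79,0,0],[0.28,3.79,0,0],[0.28,3.79,0,0],[0.28,3.79,0,0],[0.28,3.79,0,0]]'
python3 -m jog '[[0.28,3.79,0,0],[0.28,3.79,0,0],[0.28,3.79,0,-0.094],[0,0,0,-0.094],[0,0,0,-0.094]]' >/dev/null
python3 -m jog '[[0,0,0,-0.094],[0,0,0,0],[0,0,0,0],[0,0,0,0],[0,0,0,0]]'
python3 - <<'E'
from h import *
go(.5465,-.2365,.105,.197)
E
```

```text
time_s: 17.6
tool_pos: [0.5569, -0.1239, 0.242]
ee_rot: [3.141, -0.0, -0.179]
ft_force: [1.4, 0.3, -1.8]
width: 0.272
gripper_force: 61.0
time_s: 18.43
tool_pos: [0.5455, -0.2354, 0.2419]
ee_rot: [3.141, 0.0, 0.196]
ft_force: [-0.7, 0.4, -2.2]
width: 0.274
gripper_force: 61.0
shift cm [ 0.08  0.12 13.69] turn -0.001 rows 3.3
```

```bash
python3 -m jog '[[0.08,0.12,0,0],[0,0,3.5,0],[0,0,3.5,0],[0,0,3,0],[0,0,2,0]]' >/dev/null
python3 -m jog '[[0,0,1,0],[0,0,0.7,0],[0,0,0.5,0],[0,0,0.4,0],[0,0,0.3,0]]'
python3 -m jog '[[0,0,0.1,0],[0,0,0.1,0],[0,0,0,0],[0,0,0,0],[0,0,0,0]]'
```

```text
time_s: 19.27
tool_pos: [0.5478, -0.2372, 0.094]
ee_rot: [3.14, -0.002, 0.196]
ft_force: [-0.0, -0.5, -2.2]
width: 0.273
gripper_force: 61.0
time_s: 19.68
tool_pos: [0.5468, -0.237, 0.0913]
ee_rot: [3.141, -0.0, 0.196]
ft_force: [-0.7, -0.1, -2.4]
width: 0.275
gripper_force: 61.0
```

```bash
python3 -m jog '[[0,0,0.1,0],[0,0,0.1,0],[0,0,0,0],[0,0,0,0],[0,0,0,0]]'
python3 -m jog '[[0,0,0.07,0],[0,0,0,0],[0,0,0,0],[0,0,0,0],[0,0,0,0]]'
```

```text
time_s: 20.1
tool_pos: [0.5465, -0.2368, 0.0888]
ee_rot: [3.141, 0.0, 0.197]
ft_force: [0.6, -0.2, -1.1]
width: 0.277
gripper_force: 61.0
time_s: 20.52
tool_pos: [0.5465, -0.2368, 0.0882]
ee_rot: [3.141, 0.0, 0.197]
ft_force: [0.6, 0.2, -2.5]
width: 0.272
gripper_force: 61.0
```

```bash
python3 -m jog '[[0,0,0.07,0],[0,0,0,0],[0,0,0,0],[0,0,0,0],[0,0,0,0]]'
python3 -m jog '[[0,0,0.05,0],[0,0,0,0],[0,0,0,0],[0,0,0,0],[0,0,0,0]]'
```

```text
time_s: 20.93
tool_pos: [0.5467, -0.2369, 0.0876]
ee_rot: [3.141, -0.0, 0.197]
ft_force: [0.3, 0.1, -1.5]
width: 0.273
gripper_force: 61.3
time_s: 21.35
tool_pos: [0.5469, -0.2368, 0.0875]
ee_rot: [3.141, -0.0, 0.197]
ft_force: [0.1, 0.6, 3.7]
width: 0.273
gripper_force: 61.5
```

```bash
python3 -m jog '[[0,0,0,0],[0,0,0,0],[0,0,0,0],[0,0,0,0],[0,0,-0.5,0]]' 0.55
python3 -m jog '[[0,0,-3,0],[0,0,-4,0],[0,0,-4,0],[0,0,-3.5,0],[0,0,0,0]]' >/dev/null
python3 -m jog '[[1.11,-3.76,0,0],[1.11,-3.76,0,0],[1.11,-3.76,0,0],[1.11,-3.76,0,0],[1.11,-3.76,0,0]]' >/dev/null
python3 -m jog '[[1.11,-3.76,0,0],[1.11,-3.76,0,0],[1.11,-3.76,0,0],[1.11,-3.76,0,0],[1.11,-3.76,0,0]]' >/dev/null
python3 -m jog '[[1.11,-3.76,0,0.094],[0,0,0,0.094],[0,0,0,0.094],[0,0,0,0.093],[0,0,0,0]]' >/dev/null
python3 -m jog '[[0,0,0,0],[0,0,0,0],[0,0,0,0],[0,0,0,0],[0,0,0,0]]'
python3 - <<'E'
from h import *
go(.586,.1928,.088,-.178)
im=cam('wrist'); cv2.imwrite('pics/w8.png',im['pixels'][:,:,::-1])
t=cam('top')['pixels'][140:280,90:470,::-1]; cv2.imwrite('pics/t8.png',np.vstack([cv2.resize(im['pixels'][60:280,60:540,::-1],(760,348)),cv2.resize(t,(760,280)[:2])[:252]]))
E
```

```text
time_s: 21.77
tool_pos: [0.5454, -0.2365, 0.0908]
ee_rot: [-3.14, 0.002, 0.196]
ft_force: [-1.2, 0.0, 0.4]
width: 0.549
gripper_force: 0.0
time_s: 23.85
tool_pos: [0.5856, 0.1925, 0.2369]
ee_rot: [3.141, 0.0, -0.178]
ft_force: [-0.2, -0.5, 0.4]
width: 0.552
gripper_force: 0.0
shift cm [ 0.04 -0.04 14.89] turn -0.0 rows 3.6
```

View pics/t8.png

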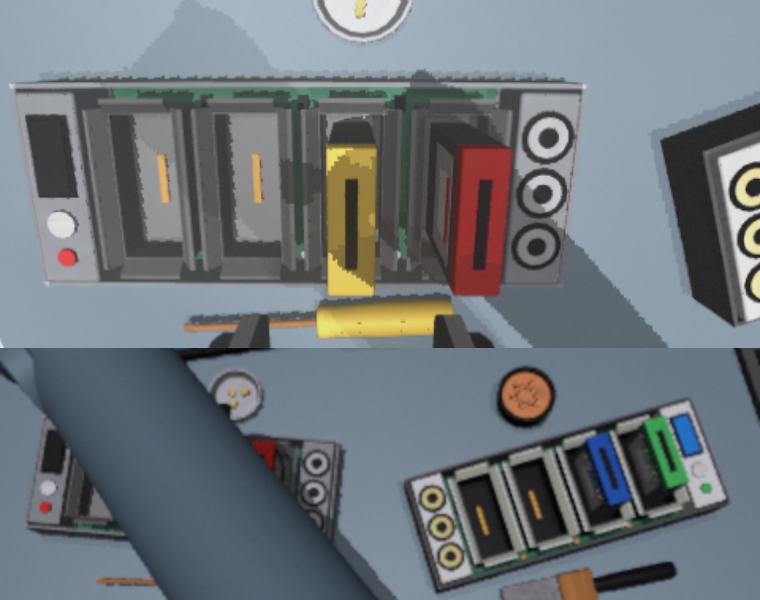

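Yellow is centred under the fingers (about px 352,215 of the crop). Blue and green stand upright in c and d. I'll grip yellow.

```bash
python3 -m jog '[[0.04,-0.04,3.4,0],[0,0,3.4,0],[0,0,3.4,0],[0,0,2.8,0],[0,0,1.9,0]]' >/dev/null
python3 -m jog '[[0,0,0,0],[0,0,0,0],[0,0,0,0],[0,0,0,0],[0,0,0,0]]' 0.1
python3 -m jog '[[0,0,0,0],[0,0,0,0],[0,0,0,0],[0,0,0,0],[0,0,0,0]]'
```

```text
time_s: 24.78
tool_pos: [0.5871, 0.1934, 0.0896]
ee_rot: [-3.141, -0.003, -0.179]
ft_force: [0.7, -0.1, -2.9]
width: 0.275
gripper_force: 60.8
time_s: 25.2
tool_pos: [0.586, 0.1929, 0.0879]
ee_rot: [3.141, -0.0, -0.178]
ft_force: [0.8, 0.3, -2.8]
width: 0.273
gripper_force: 60.8
```

```bash
python3 -m jog '[[0,0,-2,0],[0,0,-3.5,0],[0,0,-3.5,0],[0,0,-3.5,0],[0,0,-2.8,0]]' >/dev/null
python3 -m jog '[[0.14,3.7,0,0],[0.14,3.7,0,0],[0.14,3.7,0,0],[0.14,3.7,0,0],[0.14,3.7,0,0]]' >/dev/null
python3 -m jog '[[0.14,3.7,0,0],[0.14,3.7,0,0],[0.14,3.7,0,0],[0.14,3.7,0,0],[0.14,3.7,0,0]]' >/dev/null
python3 -m jog '[[0,0,0,-0.094],[0,0,0,-0.094],[0,0,0,-0.094],[0,0,0,-0.094],[0,0,0,0]]'
python3 -m jog '[[0,0,0,0],[0,0,0,0],[0,0,0,0],[0,0,0,0],[0,0,0,0]]'
python3 - <<'E'
from h import *
go(.534,-.1739,.0935,.197)
E
```

```text
time_s: 26.87
tool_pos: [0.5338, -0.1733, 0.2408]
ee_rot: [-3.141, 0.0, 0.199]
ft_force: [-0.9, -0.2, -2.2]
width: 0.274
gripper_force: 60.9
time_s: 27.28
tool_pos: [0.5341, -0.1735, 0.241]
ee_rot: [3.141, 0.0, 0.197]
ft_force: [0.4, 0.3, -3.3]
width: 0.272
gripper_force: 60.9
shift cm [-1.000e-02  3.000e-02  1.475e+01] turn 0.0 rows 3.6
```

```bash
python3 -m jog '[[0,0.03,2.5,0],[0,0,3.5,0],[0,0,3,0],[0,0,2,0],[0,0,1.5,0]]' >/dev/null
python3 -m jog '[[0,0,0.8,0],[0,0,0.5,0],[0,0,0.4,0],[0,0,0.4,0],[0,0,0.3,0]]'
python3 -m jog '[[0,0,0.1,0],[0,0,0.1,0],[0,0,0.1,0],[0,0,0,0],[0,0,0,0]]'
python3 -m jog '[[0,0,0.05,0],[0,0,0,0],[0,0,0,0],[0,0,0,0],[0,0,0,0]]'
```

```text
time_s: 28.12
tool_pos: [0.5351, -0.1742, 0.0928]
ee_rot: [3.14, -0.002, 0.197]
ft_force: [-0.9, 0.5, -2.5]
width: 0.273
gripper_force: 60.9
time_s: 28.53
tool_pos: [0.5343, -0.174, 0.0892]
ee_rot: [3.141, -0.0, 0.198]
ft_force: [-0.5, 0.2, -2.8]
width: 0.271
gripper_force: 60.9
time_s: 28.95
tool_pos: [0.5342, -0.1739, 0.0885]
ee_rot: [3.141, 0.0, 0.198]
ft_force: [0.1, 0.5, -2.5]
width: 0.273
gripper_force: 60.9
```

```bash
python3 -m jog '[[0,0,0.07,0],[0,0,0,0],[0,0,0,0],[0,0,0,0],[0,0,0,0]]'
python3 -m jog '[[0,0,0.07,0],[0,0,0,0],[0,0,0,0],[0,0,0,0],[0,0,0,0]]'
```

```text
time_s: 29.37
tool_pos: [0.5341, -0.1739, 0.0878]
ee_rot: [3.141, 0.0, 0.198]
ft_force: [-0.1, 0.2, -2.5]
width: 0.271
gripper_force: 60.9
time_s: 29.78
tool_pos: [0.5341, -0.1739, 0.0871]
ee_rot: [3.141, 0.0, 0.198]
ft_force: [0.1, 0.7, -3.1]
width: 0.275
gripper_force: 60.9
```

```bash
python3 -m jog '[[0,0,0.05,0],[0,0,0,0],[0,0,0,0],[0,0,0,0],[0,0,0,0]]'
python3 -m jog '[[0,0,0.05,0],[0,0,0,0],[0,0,0,0],[0,0,0,0],[0,0,0,0]]'
```

```text
time_s: 30.2
tool_pos: [0.5343, -0.1739, 0.0869]
ee_rot: [3.141, -0.0, 0.198]
ft_force: [-0.7, -0.0, 0.6]
width: 0.278
gripper_force: 61.3
time_s: 30.62
tool_pos: [0.5344, -0.1739, 0.0868]
ee_rot: [3.141, -0.0, 0.198]
ft_force: [-1.9, -0.8, 5.4]
width: 0.277
gripper_force: 61.9
```

```bash
python3 -m jog '[[0,0,0,0],[0,0,0,0],[0,0,0,0],[0,0,0,0],[0,0,-0.5,0]]' 0.55
python3 -m jog '[[0,0,-3,0],[0,0,-4,0],[0,0,-4,0],[0,0,-3.5,0],[0,0,0,0]]' >/dev/null
python3 -m jog '[[1.24,-3.63,0,0],[1.24,-3.63,0,0],[1.24,-3.63,0,0],[1.24,-3.63,0,0],[1.24,-3.63,0,0]]' >/dev/null
python3 -m jog '[[1.24,-3.63,0,0],[1.24,-3.63,0,0],[1.24,-3.63,0,0],[0,0,0,0.094],[0,0,0,0.094]]' >/dev/null
python3 -m jog '[[0,0,0,0.094],[0,0,0,0.094],[0,0,0,0],[0,0,0,0],[0,0,0,0]]' >/dev/null
python3 -m jog '[[0,0,0,0],[0,0,0,0],[0,0,0,0],[0,0,0,0],[0,0,0,0]]'
python3 - <<'E'
from h import *
im=cam('wrist'); top(im,270,200); 
go(.5746,.1302,.088,-.178)
t=cam('top')['pixels'][140:280,90:470,::-1]; cv2.imwrite('pics/t9.png',np.vstack([cv2.resize(im['pixels'][60:280,60:540,::-1],(760,348)),cv2.resize(t,(760,280)[:2])[:252]]))
E
```

```text
time_s: 31.03
tool_pos: [0.5331, -0.1737, 0.09]
ee_rot: [-3.141, 0.002, 0.198]
ft_force: [-1.0, 1.0, -0.2]
width: 0.55
gripper_force: 0.0
time_s: 33.12
tool_pos: [0.5744, 0.1303, 0.236]
ee_rot: [3.141, 0.0, -0.178]
ft_force: [0.3, -1.0, 0.5]
width: 0.551
gripper_force: 0.0
[  1 159 125] [0.5745 0.1296] [0.0229 0.0763 0.0249] yaw -0.164
shift cm [ 0.02  0.   14.8 ] turn -0.0 rows 3.6
```

View pics/t9.png

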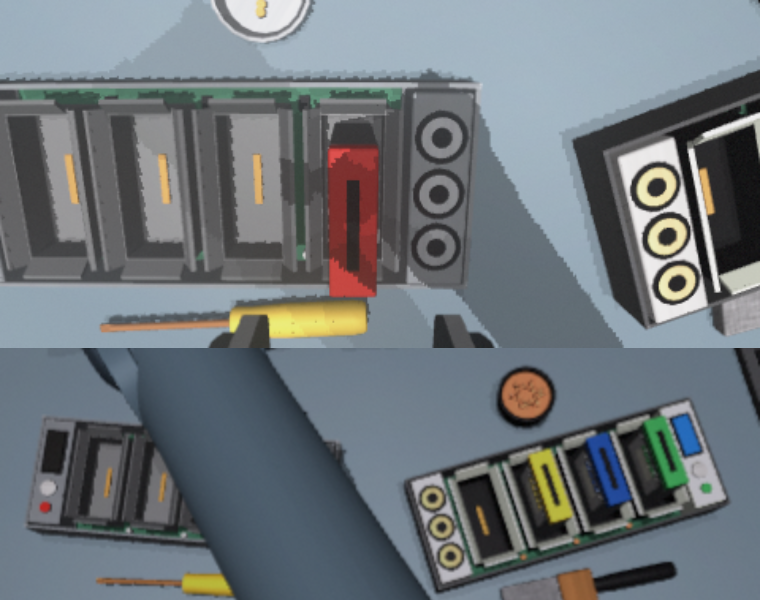

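Yellow stands in bay b next to blue and green, and red is centred under the fingers (crop px 353,220). I'll grip red.

```bash
python3 -m jog '[[0.02,0.03,3.4,0],[0,0,3.4,0],[0,0,3.4,0],[0,0,2.8,0],[0,0,1.8,0]]' >/dev/null
python3 -m jog '[[0,0,0,0],[0,0,0,0],[0,0,0,0],[0,0,0,0],[0,0,0,0]]' 0.1 >/dev/null
python3 -m jog '[[0,0,0,0],[0,0,0,0],[0,0,0,0],[0,0,0,0],[0,0,0,0]]'
python3 -m jog '[[0,0,-2,0],[0,0,-3.5,0],[0,0,-3.5,0],[0,0,-3.5,0],[0,0,-2.8,0]]' 
python3 -m jog '[[-0.14,3.52,0,0],[-0.14,3.52,0,0],[-0.14,3.52,0,0],[-0.14,3.52,0,0],[-0.14,3.52,0,0]]' >/dev/null
python3 -m jog '[[-0.14,3.52,0,0],[-0.14,3.52,0,0],[0,0,0,-0.094],[0,0,0,-0.094],[0,0,0,-0.094]]' >/dev/null
python3 -m jog '[[0,0,0,-0.094],[0,0,0,0],[0,0,0,0],[0,0,0,0],[0,0,0,0]]'
python3 - <<'E'
from h import *
go(.5215,-.111,.0935,.197)
E
```

```text
time_s: 34.47
tool_pos: [0.5745, 0.1299, 0.0881]
ee_rot: [3.141, -0.0, -0.178]
ft_force: [-0.2, -0.2, -2.3]
width: 0.269
gripper_force: 60.7
time_s: 34.88
tool_pos: [0.5751, 0.1305, 0.2439]
ee_rot: [-3.141, -0.002, -0.178]
ft_force: [0.6, 0.3, -3.1]
width: 0.275
gripper_force: 61.0
time_s: 36.13
tool_pos: [0.5211, -0.1106, 0.241]
ee_rot: [3.141, 0.0, 0.197]
ft_force: [1.0, -0.7, -2.4]
width: 0.273
gripper_force: 61.0
shift cm [ 0.04  0.04 14.75] turn -0.0 rows 3.6
```

```bash
python3 -m jog '[[0.04,0.04,2.5,0],[0,0,3.5,0],[0,0,3,0],[0,0,2,0],[0,0,1.5,0]]' >/dev/null
python3 -m jog '[[0,0,0.8,0],[0,0,0.5,0],[0,0,0.4,0],[0,0,0.4,0],[0,0,0.3,0]]'
python3 -m jog '[[0,0,0.1,0],[0,0,0.1,0],[0,0,0.1,0],[0,0,0,0],[0,0,0,0]]'
python3 -m jog '[[0,0,0.05,0],[0,0,0.05,0],[0,0,0,0],[0,0,0,0],[0,0,0,0]]'
```

```text
time_s: 36.97
tool_pos: [0.5227, -0.1113, 0.0928]
ee_rot: [3.14, -0.002, 0.197]
ft_force: [-0.3, 0.1, -2.7]
width: 0.274
gripper_force: 60.9
time_s: 37.38
tool_pos: [0.5218, -0.1112, 0.0893]
ee_rot: [3.141, -0.0, 0.197]
ft_force: [-0.0, 0.8, -2.9]
width: 0.273
gripper_force: 60.9
time_s: 37.8
tool_pos: [0.5216, -0.1111, 0.088]
ee_rot: [3.141, 0.0, 0.198]
ft_force: [-0.4, 0.4, -2.5]
width: 0.274
gripper_force: 60.9
```

```bash
python3 -m jog '[[0,0,0.06,0],[0,0,0,0],[0,0,0,0],[0,0,0,0],[0,0,0,0]]'
python3 -m jog '[[0,0,0.05,0],[0,0,0,0],[0,0,0,0],[0,0,0,0],[0,0,0,0]]'
```

```text
time_s: 38.22
tool_pos: [0.5217, -0.1111, 0.0875]
ee_rot: [3.141, 0.0, 0.198]
ft_force: [-0.1, 0.6, -3.4]
width: 0.272
gripper_force: 60.9
time_s: 38.63
tool_pos: [0.5218, -0.1111, 0.0872]
ee_rot: [3.141, -0.0, 0.198]
ft_force: [1.0, 0.8, -0.8]
width: 0.276
gripper_force: 61.3
```

Contact is starting. One more small step, then release, rise, back off towards the robot and check.

```bash
python3 -m jog '[[0,0,0.05,0],[0,0,0,0],[0,0,0,0],[0,0,0,0],[0,0,0,0]]'
python3 -m jog '[[0,0,0,0],[0,0,0,0],[0,0,0,0],[0,0,0,0],[0,0,-0.5,0]]' 0.55
python3 -m jog '[[0,0,-3,0],[0,0,-4,0],[0,0,-4,0],[0,0,-3.5,0],[0,2,-2,0]]' >/dev/null
python3 -m jog '[[0,3.5,-2,0],[0,3,0,0],[0,0,0,0],[0,0,0,0],[0,0,0,0]]'
python3 - <<'E'
from h import *
im=cam('wrist'); s=cam('side')['pixels'][110:220,200:370,::-1]
cv2.imwrite('pics/e.png',np.vstack([cv2.resize(im['pixels'][60:270,:,::-1],(760,285)),cv2.resize(s,(460,300)) if 0 else cv2.copyMakeBorder(cv2.resize(s,(464,300)),0,0,0,296,0)]))
E
```

```text
time_s: 39.05
tool_pos: [0.522, -0.111, 0.0871]
ee_rot: [3.141, -0.0, 0.198]
ft_force: [-1.7, 0.8, 5.1]
width: 0.273
gripper_force: 62.0
time_s: 39.47
tool_pos: [0.5206, -0.111, 0.0904]
ee_rot: [-3.141, 0.002, 0.198]
ft_force: [0.7, 0.0, 0.5]
width: 0.55
gripper_force: 0.0
time_s: 40.3
tool_pos: [0.5379, -0.1937, 0.276]
ee_rot: [-3.14, 0.001, 0.198]
ft_force: [0.7, 1.3, -0.0]
width: 0.549
gripper_force: 0.0
```

View pics/e.png

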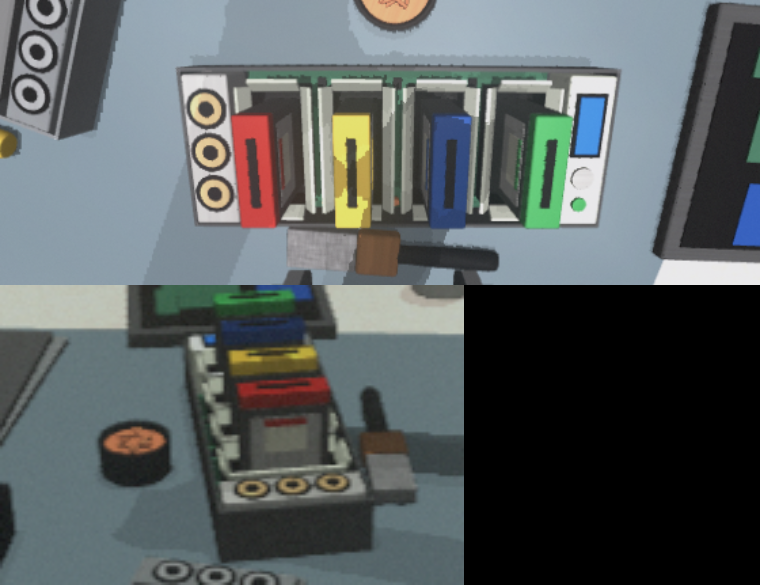

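All four drives stand upright and seated, in the order red, yellow, blue, green from the fans to the display. The gripper is clear.

```bash
python3 -c "from workcell import *; print(hand_in())"
```

```text
the job is handed in; nothing more can be done
None
```

The job is handed in: all four drives stand upright and fully down in the new bays of the same number (green 1, blue 2, yellow 3, red 4), moved one at a time in about 40 s of the 128 s allowed.

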